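# Move a locating pin from a deep well to the fixture nest with sprung tongs

### The arm

A 6-joint arm with a two-finger parallel gripper is mounted at the origin on the work surface. World frame = base frame: x ahead of the robot, y to its left, z up, the work surface at z = 0. Lengths are in m, angles in degrees, forces in N, time in s.
With the tool pointing down it reaches from about 0.275 to 0.75 m from the base axis. Payload 10.2 kg.
Tool frame: the origin (TCP) lies on the centre line of the jaws, within the pads' length; the fingertips stand 22 mm ahead of it and the grasp point (between the pads) lies 3 mm ahead of it; z points along the fingers, y is the line along which they close (so a half turn about z gives the same grasp; the last joint's range is limited). The gripper opens to 88 mm and grips with 3 to 60 N. Pads are 18 mm wide; open, the fingers measure 123 mm over their backs; the gripper's body (75 mm by 187 mm) begins 45 mm behind the grasp point.
Start: joints at [-81.039, 17.928, 85.812, -0, 76.261, -12.8], TCP at [0.195, -0.488, 0.227] pointing down, gripper open.
Joint ranges: [-168.41, 168.41], [-55.51, 124.54], [10.69, 146.95], [-70.63, 250.63], [1, 178], [-165.06, 165.06]. Speed limits (degrees/s): [136.94, 136.94, 172.46, 180, 180, 180].

### API

Orientations are given as a 3x3 rotation matrix whose columns are the frame's x, y, z axes.
In Python, from rig import sense, snapshot, camera_model, hand_in, spot_in, outline_of, place_of gives the robot as it stands.
- The arm moves only by the tool step_arm, never from a script. Its argument "moves" is a list of rows, each a list of 5 numbers: the closure, from -1 (fully open) to 1 (shut), so that 0 is half open, then the shift along the world's x, y, z scaled (see below), then the turn about the world's z scaled (see below). A call has 1 to 20 rows; each row shifts and turns the commanded pose from where the row before left it; what a row does not reach is not made up. The controller multiplies each number of a shift by 100 mm and each number of a turn by pi rad. A row lasts 1/10 s, in which the tool goes at most 50 mm and 8.59 degrees, less where a joint would pass 70% of its speed; a pose out of reach is approached as far as the arm can. A call with a number of a shift or a turn outside -1 to 1 is refused whole. A call with a gripper value outside its range is refused whole. The fingers move at their own pace and stop on an object; "squeeze" is the grip in N (left out, the last holds). Time passes only in rows, so rows that do not move let the fingers close. It gives the time, the measured TCP pose, the force, the opening and the grip force at its end, in the units of the state.
- sense(): the state, without advancing time (a new reading comes with each control period).
- snapshot(name): name is "scene" or "top"; returns the picture (420x560x3 uint8, red, green, blue); there is no depth.
- camera_model(name): a dict with "fx", "fy", "cx", "cy" (pixels), "D" ([k1, k2, p1, p2, k3] as OpenCV has them; the pictures are not rectified), "cam_to_world" (4x4, takes a point from camera to world coordinates). Camera axes: x right, y up, looking along -z (the intrinsics and any distortion apply to the point x, -y, -z); pixel columns grow to the right and rows downward; lengths in m; the calibration is good to about 2 mm. A picture is of the moment at which its call begins. camera_model takes no time and is no camera call.
- hand_in(): hands the job in; it is judged then, once.
Trained networks look in the newest picture that a camera, given by its name, has taken for a name from the list of things; names that differ only in an ending like _2 or _b are one class to them, and where a whole thing is asked for, a point or a joint stands for the part that bears it (a point fixed in the world has none). Each returns a list of dicts, best first, with "p" (0 to 1); they miss things now and then, are a little off and sometimes report something else, mostly with a low value. They report only what shows in the picture. A call takes as long as a camera call. They do not tell look-alikes from the thing itself.
- spot_in(camera, target): "uv" ([column, row] in pixels, amid what is visible of it).
- outline_of(camera, target): "region" (420x560 bool, what is visible of it) and "uv" ([column, row] in pixels, amid what is visible of it).
- place_of(camera, target): "uv" ([column, row] in pixels: a listed point, or the origin of a listed thing).
The state is a dict: "time_s": time; "q": joint angles; "qd": joint speeds; "tau": joint torques, N m; "eef_pos": TCP position; "ee_rot": TCP orientation; "wrist_force": force on the tool from outside, world axes, zero at the start; "moment": the same for the moment, N m; "width": opening from 0.0 (shut) to 1.0 (fully open); "finger_force": force on a finger pad.
Only numpy, scipy, OpenCV 4.12 (cv2) and the standard library are available. Lean on these libraries where they do the work, as an engineer would, in place of code of your own. Each camera call takes 0.05 s, during which the arm holds its last target. There are 200 camera calls.

### The job

Change over the connector fixture: with the sprung tongs, squeezed by the gripper, pull the locating pin out of the bottom of the deep aluminium well, plug it into the empty middle socket of the grey nest and push it past the stiff plunger until it stops dead on the hidden depth stop, then hold it pressed there with more than 10 N for about half a second. Never put more than 25 N on the well or the nest, and touch the pin with the tongs only. Then put the tongs back upright in their stand, let go, and leave the plug, the carton and the screwdriver alone.

Things in the scene. Friction and masses are not known exactly. Their poses are not given: they have to be found in the camera images.
- tongs: Sprung steel tongs, 130 mm tall, 120 g, upright in their stand. Origin: underside of the tips, midway between the relaxed legs; z up, y the squeezing line. Leg at +y fixed, at -y sliding parallel to it; 4 mm thick, 10 mm wide (x). Tips relaxed: 22 mm apart inside, 30 mm outside. 8 mm above the tips each leg has a 4 mm inward shoulder that rests on the pin's head. Black top block within 15 mm in y.
- tongs_grip (a point): Midway between the two black squeeze pads (relaxed), 100 mm above the tips; axes as tongs. Pads 18 mm wide (x), 24 mm high; 46 mm over both relaxed, 38.5 mm when the tips are 14.5 mm apart inside and 22.5 mm outside (fits into the well and past the pin), 35 mm closed on the pin. The top block ends 30 mm above this point.
- tongs_jaw (a joint): How far the sliding leg is squeezed in, m: 0 relaxed, 0.011 closed on the pin's head, 0.0135 at its stop; tips and pads close alike, 1 mm for 1 mm. Spring 3 N at 0, rising 0.5 N per mm: about 8.5 N just to reach the pin, and only what the gripper adds beyond that grips it.
- pin: Steel locating pin, 14 to 28 g: round shank 8 mm diameter, 20 mm long, chamfered foot, under a square head 11 x 11 mm, 10 mm high. Origin: centre of the shank's foot; z up. At the start it stands in the seat in the well's floor, head's underside on the floor, head top 45 mm below the well's mouth, square with the well to about 5 degrees.
- well: Fixed aluminium block 70 x 70 mm, its top 81 to 91 mm above the bench (varies), flanges at +x and -x. In its middle a deep well: mouth 18 mm (x) by 26 mm (y), straight walls, floor 55 mm below the mouth with a 9.5 mm round seat for the pin's shank in its centre. Origin: on its axis, 81 mm below the top. The tongs fit only with their y along the well's y.
- well_mouth (a point): Centre of the well's mouth, at the block's top face, 81 to 91 mm above the bench; axes as well.
- socket (a point): Centre of the empty socket's mouth, on the nest's top face; axes as nest. Round hole 9.5 mm, 1.5 mm chamfer. A brass plunger in it, its top 6 to 7 mm below the mouth, takes about 5 N to slide and stays where it is pushed. Below it a rigid depth stop, set anew each time and never seen: the pin's foot meets it 11 to 17 mm below the mouth, so the head always stays 3 to 9 mm above the nest.
- stand: Fixed dark steel stand for the tongs: base plate 70 x 90 x 6 mm with an open-topped rectangular sleeve, inside 16 mm (x) by 36 mm (y), 45 mm deep, rim 51 mm above the bench. Origin: centre of the underside. The tongs stand on its inner floor with their y along the stand's y.
- stand_in (a point): Centre of the stand's inner floor, 6 mm above the bench, where the tips of the tongs stand; axes as stand.
- plug: Loose black connector plug, 80 x 34 x 26 mm, a bystander. Origin: centre of its underside.
- carton: Loose small cardboard carton, 70 x 90 x 50 mm, a bystander. Origin: centre of its underside.
- driver: Loose screwdriver, about 150 mm long, lying on the bench, a bystander. Origin: near its middle, at the bench.
- nest: The fixture's nest, fixed: grey plastic block 110 (x) x 60 (y) mm, its top 32 to 42 mm above the bench (varies). Three sockets in a row along its x; the two 33 mm either side of the middle already hold pins (their square steel heads show, tops 14 mm above the block), the middle one is empty. Origin: on its axis, 32 mm below the top.
Not all that is in view belongs to the job. Of the things that look like the tongs, the smallest one is meant.

How it is judged (in metres and radians):
On the way, in this order (a step that is already met when the one before it is completed fails the run):
1. the pin is lifted clear of the well's mouth in the tongs (z of pin in the frame of well_mouth above 0.003 m and contact force between tongs and pin above 0.1 N), for 0.1 s.
2. the pin, upright in the empty socket, is pressed on the hidden stop with more than 10 N (z of pin in the frame of socket below -0.0095 m and horizontal distance between pin and socket below 0.002 m and angle between pin's own z axis and vertical below 0.1 rad and contact force between pin and nest above 10 N), for 0.4 s.
At the end, for the whole second after the job is handed in: Pin in the empty middle socket, foot at least 9.5 mm below its mouth, within 2 mm of its centre and 0.1 rad of upright; tongs released in the stand, tips within 5 mm of its floor and 10 mm of its centre, within 0.25 rad of upright; both at rest (z of pin in the frame of socket below -0.0095 m and horizontal distance between pin and socket below 0.002 m and angle between pin's own z axis and vertical below 0.1 rad and z of tongs in the frame of stand_in below 0.005 m and horizontal distance between tongs and stand_in below 0.01 m and angle between tongs's own z axis and vertical below 0.25 rad and linear speed of each of tongs, pin below 0.02 m/s); the robot touches nothing.
It fails at once if more than 25 N is put on the well block (contact force between well and anything else above 25 N).
It fails at once if more than 25 N is put on the nest (contact force between nest and anything else above 25 N).
It fails at once if the gripper touches the pin (contact force between any of the fingers, the arm and pin above 0.3 N).
It fails at once if the plug, carton or screwdriver is moved by more than 15 mm (distance of any of plug, carton, driver from where it was at the start of the episode above 0.015 m).
It also fails if it takes over 72 s, if anything falls off the work surface, if the arm or the gripper's body presses on something with over 40 N, if the wrist force passes 120 N, or if a joint passes its speed limit or range.

## Working session

There is one attempt and no reset: what is moved stays moved. The work goes in short steps, Python scripts to look and compute and a tool call to move; the robot and the scene stay as the last step left them, time stands still between calls to the robot, and variables do not carry over. Pictures are saved under pics/ and viewed, at most 10 in all, crops included, and the job is handed in when it is done.

Besides the shell and the picture viewer there is one more tool, called after ">>>" by a JSON object that holds its "method" and its "body". step_arm: Moves the arm, as the interface text tells. Shifts and turns lie within -1 to 1; 1 stands for 100 mm of shift or pi rad of turn. Its arguments: {"type":"object","properties":{"moves":{"type":"array","items":{"type":"array","items":{"type":"number"}}},"squeeze":{"type":"number"}},"required":["moves"]}

```bash
mkdir -p pics; ls
cat > h.py <<'E'
import numpy as np, cv2
from rig import *
def ray(name,uv):
    m=camera_model(name);K=np.array([[m['fx'],0,m['cx']],[0,m['fy'],m['cy']],[0,0,1.]])
    n=cv2.undistortPoints(np.array([[uv]],float),K,np.array(m['D'],float))[0,0]
    T=np.array(m['cam_to_world']);d=T[:3,:3]@np.array([n[0],-n[1],-1.]);return T[:3,3],d/np.linalg.norm(d)
def atz(name,uv,z):
    o,d=ray(name,uv);return o+d*(z-o[2])/d[2]
def tri(a,b):
    A=[];B=[]
    for n,uv in (('scene',a),('top',b)):
        o,d=ray(n,uv);P=np.eye(3)-np.outer(d,d);A.append(P);B.append(P@o)
    return np.linalg.lstsq(np.vstack(A),np.hstack(B),rcond=None)[0]
def proj(name,p):
    m=camera_model(name);T=np.linalg.inv(np.array(m['cam_to_world']));c=T[:3,:3]@np.array(p,float)+T[:3,3]
    K=np.array([[m['fx'],0,m['cx']],[0,m['fy'],m['cy']],[0,0,1.]])
    return cv2.projectPoints(np.array([[c[0],-c[1],-c[2]]]),np.zeros(3),np.zeros(3),K,np.array(m['D'],float))[0].ravel()
def save(name,f):
    im=snapshot(name);cv2.imwrite('pics/'+f,im[:,:,::-1]);return im
E
python3 - <<'E'
from h import *
for c in('scene','top'):
    save(c,c+'0.png'); m=camera_model(c);print(c,np.round(np.array(m['cam_to_world'])[:3,3],3),m['fx'])
    for t in('tongs','tongs_grip','well_mouth','socket','stand_in','stand'):
        print(t,[(np.round(r['uv'],1).tolist(),round(r['p'],2)) for r in place_of(c,t)])
s=sense();print(s['time_s'],s['wrist_force'],s['width'],s['ee_rot'])
E
```

```text
pics
scene [1.108 0.574 0.617] 397.9121290244631
tongs [([383.9, 237.8], 0.87), ([419.1, 256.3], 0.79)]
tongs_grip [([358.4, 231.3], 0.93), ([429.8, 210.5], 0.88), ([393.6, 193.6], 0.69)]
well_mouth [([254.7, 195.0], 0.77)]
socket [([217.6, 188.5], 0.93)]
stand_in [([357.2, 269.3], 0.86)]
stand [([355.2, 267.1], 0.62)]
top [0.49  0.018 1.05 ] 450.16957566578304
tongs [([202.6, 284.7], 0.78), ([199.8, 223.8], 0.73), ([161.9, 279.6], 0.66)]
tongs_grip [([190.9, 288.9], 0.85), ([144.8, 279.7], 0.85), ([187.5, 222.8], 0.8)]
well_mouth [([324.2, 206.7], 0.96)]
socket [([389.3, 204.8], 0.97)]
stand_in [([198.4, 225.6], 0.91)]
stand [([201.6, 226.1], 0.97)]
0.7 [1.0093135  0.14454946 0.19968854] 0.99828939421954 [[ 9.28750220e-01  3.70706122e-01  2.95596264e-05]
 [ 3.70706122e-01 -9.28750220e-01 -7.74348196e-06]
 [ 2.45829533e-05  1.81496950e-05 -1.00000000e+00]]
```

View pics/scene0.png

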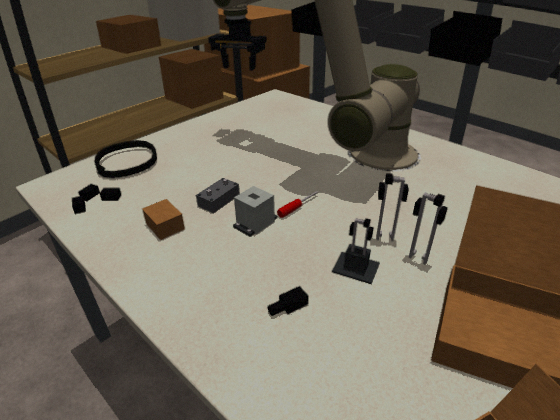

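View pics/top0.png

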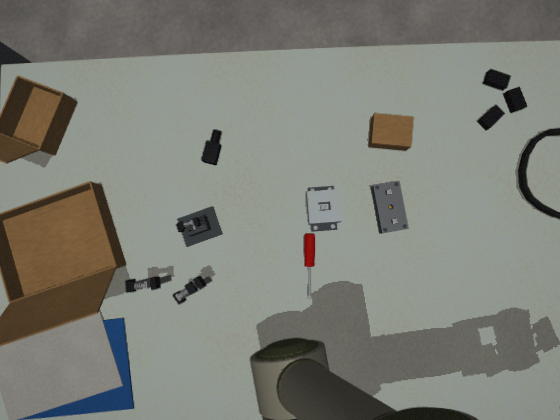

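Run:
```python
from h import *
print('mouth',tri((254.7,195),(324.2,206.7)));print('socket',tri((217.6,188.5),(389.3,204.8)))
print('stand',tri((357.2,269.3),(198.4,225.6)))
for a in((358.4,231.3),(429.8,210.5),(393.6,193.6)):
  for b in((190.9,288.9),(144.8,279.7),(187.5,222.8)):print('grip',a,b,tri(a,b))
```

```text
mouth [ 0.55762482 -0.0408129   0.08357447]
socket [ 0.56005234 -0.18853053  0.04209708]
stand [ 0.52846177  0.25094201 -0.00079103]
grip (358.4, 231.3) (190.9, 288.9) [0.41485262 0.22634394 0.03743905]
grip (358.4, 231.3) (144.8, 279.7) [0.46410892 0.28406025 0.10940146]
grip (358.4, 231.3) (187.5, 222.8) [0.53285408 0.24760824 0.10783519]
grip (429.8, 210.5) (190.9, 288.9) [0.37155416 0.28506623 0.0893195 ]
grip (429.8, 210.5) (144.8, 279.7) [0.41461779 0.33564817 0.13879275]
grip (429.8, 210.5) (187.5, 222.8) [0.49998446 0.29837785 0.16611142]
grip (393.6, 193.6) (190.9, 288.9) [0.39388552 0.24100298 0.13019403]
grip (393.6, 193.6) (144.8, 279.7) [0.43695948 0.29262617 0.18066167]
grip (393.6, 193.6) (187.5, 222.8) [0.51019388 0.25957461 0.1918988 ]
```

The scene view shows the small tongs in the stand at about (358,240), the well at (254,195) and the nest at (218,190). Two bigger look-alikes stand to the right. In the top view the stand is at (198,226), the well at (324,207), the nest at (389,206) and the driver at (310,255).

Run:
```python
from h import *
im=snapshot('top');snapshot('scene')
for t,z in(('stand',.006),('well',.085),('nest',.040),('tongs',.11)):
    for r in outline_of('top',t):
        m=r['region'].astype(np.uint8)
        c=max(cv2.findContours(m,0,2)[0],key=cv2.contourArea).reshape(-1,2)
        P=np.array([atz('top',p,z)[:2] for p in c],np.float32)*1000
        (x,y),(w,h),a=cv2.minAreaRect(P);b=cv2.boxPoints(((x,y),(w,h),a))
        e=b[1]-b[0];f=b[2]-b[1]
        print(t,round(r['p'],2),np.round((x,y)),[(round(float(np.linalg.norm(v)),1),round(float(np.degrees(np.arctan2(v[1],v[0]))),1)) for v in(e,f)])
# well mouth & socket crops enlarged
im=cv2.imread('pics/top0.png')
A=cv2.resize(im[180:235,300:350],None,fx=7,fy=7,interpolation=2);B=cv2.resize(im[180:235,170:225],None,fx=7,fy=7,interpolation=2)
cv2.imwrite('pics/crop.png',np.hstack([A,B]))
for t in('well_mouth','socket','stand_in','tongs_grip'):
  for c in('top','scene'):print(t,c,[np.round(r['uv'],1).tolist() for r in place_of(c,t)])
```

```text
stand 0.65 [528. 247.] [(90.5, -72.8), (71.7, 17.2)]
well 0.75 [555. -40.] [(71.9, -86.8), (94.6, 3.2)]
nest 0.68 [ 556. -189.] [(69.0, -81.7), (111.9, 8.3)]
tongs 0.86 [406. 336.] [(101.0, -85.3), (26.6, 4.7)]
tongs 0.74 [527. 245.] [(53.3, -78.9), (22.7, 11.1)]
tongs 0.63 [395. 243.] [(84.7, -53.9), (26.5, 36.1)]
well_mouth top [[324.6, 204.3]]
well_mouth scene [[251.8, 196.4]]
socket top [[390.9, 206.0]]
socket scene [[216.9, 189.4]]
stand_in top [[197.4, 226.8], [199.3, 225.9]]
stand_in scene [[254.1, 221.6], [360.8, 268.4]]
tongs_grip top [[192.3, 288.6], [141.7, 280.2], [188.1, 221.8]]
tongs_grip scene [[427.8, 210.4], [358.6, 229.2], [394.0, 192.2], [163.0, 224.9]]
```

View pics/crop.png

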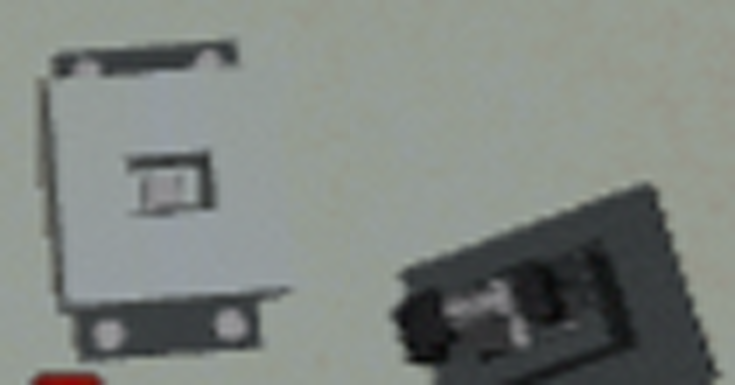

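The crop shows the well's mouth centred at about (324.4,206.2) in the top image, with the pin's head inside it. The tongs' pads line up with the stand's long axis.

>>> {"method": "step_arm", "body": {"moves": [[-1,0.17,0.37,0,0],[-1,0.17,0.37,0,0],[-1,0.17,0.37,0,0],[-1,0.17,0.37,0,0],[-1,0.17,0.37,0,0],[-1,0.17,0.37,0,0],[-1,0.17,0.37,0,0],[-1,0.17,0.37,0,0],[-1,0.17,0.37,0,0],[-1,0.17,0.37,0,0],[-1,0.17,0.37,0,0],[-1,0.17,0.37,0,0],[-1,0.17,0.37,0,0],[-1,0.17,0.37,0,0],[-1,0.17,0.37,0,0],[-1,0.17,0.37,0,0],[-1,0.17,0.37,0,0],[-1,0.17,0.37,0,0],[-1,0.17,0.37,0,0],[-1,0.12,0.33,0,-0.025]], "squeeze": 40}}

```text
time_s: 3.4
eef_pos: [0.5302, 0.2503, 0.2263]
ee_rot: [[0.955, 0.296, -0.0], [0.296, -0.955, 0.0], [-0.0, -0.0, -1.0]]
wrist_force: [0.7, -0.7, -0.0]
width: 0.999
finger_force: 0.0
```

>>> {"method": "step_arm", "body": {"moves": [[-1,0,-0.02,-0.3,0],[-1,0,0,-0.3,0],[-1,0,0,-0.3,0],[-1,0,0,-0.27,0],[-0.2,0,0,0,0],[-0.1,0,0,0,0],[0,0,0,0,0],[0,0,0,0,0],[0.125,0,0,0,0],[0.125,0,0,0,0],[0.125,0,0,0,0]], "squeeze": 40}}

```text
time_s: 4.5
eef_pos: [0.5297, 0.2464, 0.1098]
ee_rot: [[0.955, 0.297, 0.0], [0.297, -0.955, 0.0], [0.0, 0.0, -1.0]]
wrist_force: [0.5, -0.3, 0.6]
width: 0.438
finger_force: 0.0
```

>>> {"method": "step_arm", "body": {"moves": [[0.13,0,0,0,0],[0.13,0,0,0,0]]}}

```text
time_s: 4.7
eef_pos: [0.5296, 0.2464, 0.1095]
ee_rot: [[0.955, 0.297, -0.0], [0.297, -0.955, -0.0], [-0.0, 0.0, -1.0]]
wrist_force: [-0.6, 0.2, 1.1]
width: 0.436
finger_force: 0.0
```

Run:
```python
from h import *
s=sense();print(s['width'],s['finger_force'],s['eef_pos'])
a=save('scene','s1.png');b=save('top','t1.png')
A=cv2.resize(a[180:300,300:420],None,fx=3.3,fy=3.3);B=cv2.resize(b[165:285,140:260],None,fx=3.3,fy=3.3)
cv2.imwrite('pics/c1.png',np.hstack([A,B])[:,:,::-1])
```

```text
0.43571040394916427 0.0 [0.52961677 0.24638164 0.10951921]
```

View pics/c1.png

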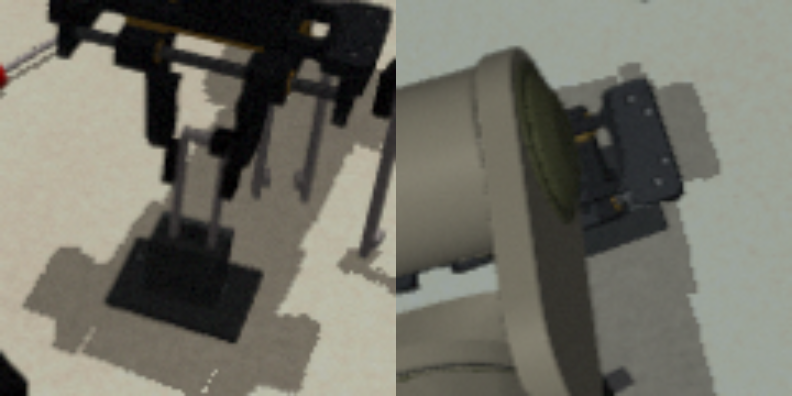

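The fingers straddle the tongs' pads and nothing else is touched, but the grip force reads 0. I'll close a bit more to check.

>>> {"method": "step_arm", "body": {"moves": [[0.16,0,0,0,0],[0.19,0,0,0,0],[0.19,0,0,0,0]]}}

```text
time_s: 5.1
eef_pos: [0.5296, 0.2464, 0.1095]
ee_rot: [[0.955, 0.297, -0.0], [0.297, -0.955, 0.0], [-0.0, -0.0, -1.0]]
wrist_force: [0.8, -0.2, -0.2]
width: 0.406
finger_force: 0.0
```

>>> {"method": "step_arm", "body": {"moves": [[0.3,0,0,0,0],[0.3,0,0,0,0],[0.3,0,0,0,0]]}}

```text
time_s: 5.4
eef_pos: [0.5296, 0.2464, 0.1095]
ee_rot: [[0.955, 0.297, -0.0], [0.297, -0.955, 0.0], [-0.0, -0.0, -1.0]]
wrist_force: [-0.3, 0.5, -0.1]
width: 0.351
finger_force: 0.1
```

Run:
```python
from h import *
s=sense();print(s['width'],s['finger_force'],s['eef_pos'])
a=save('scene','s2.png')
A=cv2.resize(a[200:290,310:410],None,fx=4,fy=4,interpolation=2);B=cv2.resize(cv2.imread('pics/scene0.png')[200:290,310:410,::-1],None,fx=4,fy=4,interpolation=2)
cv2.imwrite('pics/c2.png',np.clip(np.hstack([A,B])[:,:,::-1].astype(float)*1.8,0,255))
p=np.array(s['eef_pos']);R=np.array(s['ee_rot'])
print('grasp pt',proj('scene',p+R@[0,0,.003]),'tips',[proj('scene',p+R@[0,y,.022]).round(1) for y in(-.0155,.0155)])
```

```text
0.350890296781669 0.09006347449030727 [0.52961316 0.24642006 0.10951008]
grasp pt [359.96964993 230.74452656] tips [array([366.2, 239.8]), array([352. , 235.9])][ WARN:0@1.529] global loadsave.cpp:1063 imwrite_ Unsupported depth image for selected encoder is fallbacked to CV_8U.
```

View pics/c2.png

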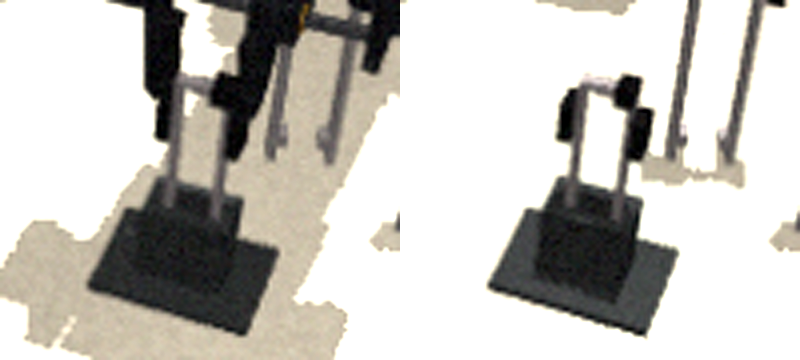

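The picture is ambiguous: the legs at (175,150) and (220,160) look almost relaxed. I'll open and compare.

>>> {"method": "step_arm", "body": {"moves": [[-0.5,0,0,0,0],[-0.5,0,0,0,0],[-0.5,0,0,0,0],[-0.5,0,0,0,0]]}}

```text
time_s: 5.85
eef_pos: [0.5296, 0.2464, 0.1095]
ee_rot: [[0.955, 0.297, -0.0], [0.297, -0.955, -0.0], [-0.0, 0.0, -1.0]]
wrist_force: [0.4, 0.5, 0.7]
width: 0.693
finger_force: 0.0
```

Run:
```python
from h import *
s=sense();print(s['width'],s['finger_force'],s['eef_pos'])
a=save('scene','s3.png')
f=lambda i:np.clip(255*(cv2.resize(i[195:260,325:395],None,fx=5.6,fy=5.6,interpolation=2)/255.)**.5,0,255).astype(np.uint8)
cv2.imwrite('pics/c3.png',np.hstack([f(cv2.imread('pics/s2.png')),f(a[:,:,::-1])]))
p=np.array(s['eef_pos']);R=np.array(s['ee_rot'])
for w in(.0155,.033):
  print([(((proj('scene',p+R@[0,y,z])-[325,195])*5.6).round()) for z in(-.009,.022) for y in(-w,w)])
g=np.array([.530,.248,.106])
print('pads expect',[((proj('scene',g+R@[0,y,z])-[325,195])*5.6).round() for z in(-.012,.012) for y in(-.023,.023)])
print([(np.round(r['uv'],1),r['p']) for r in place_of('scene','tongs_grip')])
```

```text
0.6932105561814678 0.0 [0.52961505 0.24637104 0.10949468]
[array([240., 185.]), array([158., 164.]), array([231., 251.]), array([151., 229.])]
[array([287., 198.]), array([113., 152.]), array([277., 264.]), array([107., 217.])]
pads expect [array([263., 194.]), array([142., 162.]), array([255., 245.]), array([136., 213.])]
[(array([429.7, 209.9]), 0.97), (array([390.8, 190.3]), 0.69), (array([360. , 230.7]), 0.54)]
```

View pics/c3.png

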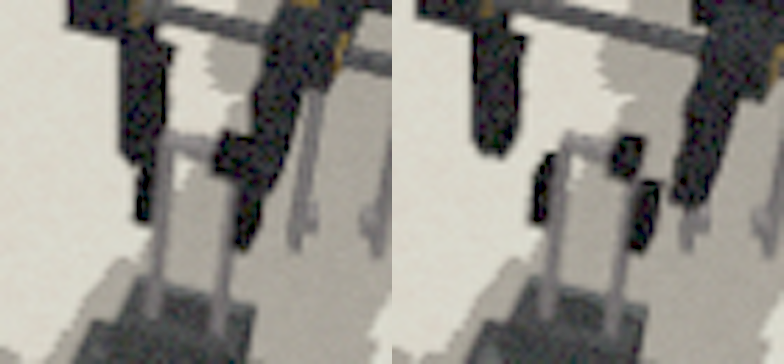

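Opening shows that the fingertips end just above the tongs' pads, about 11 px higher than predicted, and the tongs are relaxed. I'll check the finger geometry against the first picture.

Run:
```python
from h import *
R=np.array([[.92875,.3707,0],[.3707,-.92875,0],[0,0,-1]]);p=np.array([.195,-.488,.227])
print([proj('scene',p+R@[0,y,z]).round(1) for z in(-.02,0,.022) for y in(-.05,.05)])
im=cv2.imread('pics/scene0.png')
g=im.max(2)[30:110,200:280]
for r in range(40,110,4):
    row=im[r,200:280].max(1)<35; print(r,''.join('#' if v else '.' for v in row))
```

```text
[array([251.8,  67. ]), array([225.9,  64.9]), array([252.1,  72.8]), array([226.4,  70.5]), array([252.4,  79.1]), array([226.9,  76.7])]
40 ........###########################################################.............
44 ..........##########..###########################################...............
48 ...........################......################################...............
52 .....................######......#######..........##########....................
56 .....................########....########.........######........................
60 ......................#######.....#######........#######........................
64 .......................######.....#######........#######........................
68 .........................#........#######........######.........................
72 ...................................#######......................................
76 ...................................#######......................................
80 ...................................#######......................................
84 ...................................#######......................................
88 ...................................########.....................................
92 ....................................#######.....................................
96 .....................................######.....................................
100 ......................................###.......................................
104 ................................................................................
108 ................................................................................
```

Both pictures put the whole gripper about 25 mm higher than reported, so I'll lower it in steps and test by force.

>>> {"method": "step_arm", "body": {"moves": [[-0.5,0,0,-0.1,0],[-0.5,0,0,-0.08,0],[-0.2,0,0,0,0],[0,0,0,0,0],[0.1,0,0,0,0],[0.1,0,0,0,0]]}}

```text
time_s: 6.55
eef_pos: [0.5297, 0.2464, 0.0916]
ee_rot: [[0.955, 0.297, 0.0], [0.297, -0.955, 0.0], [0.0, 0.0, -1.0]]
wrist_force: [-0.1, -0.1, -0.9]
width: 0.455
finger_force: 6.0
```

>>> {"method": "step_arm", "body": {"moves": [[-0.15,0,0,0,0],[-0.15,0,0,-0.07,0],[0,0,0,0,0],[0.125,0,0,0,0],[0.125,0,0,0,0]]}}

```text
time_s: 7.05
eef_pos: [0.5296, 0.2464, 0.0844]
ee_rot: [[0.955, 0.297, -0.0], [0.297, -0.955, -0.0], [-0.0, 0.0, -1.0]]
wrist_force: [-0.7, 0.5, -0.7]
width: 0.437
finger_force: 6.8
```

Run:
```python
from h import *
s=sense();print(s['width'],s['finger_force'],s['eef_pos'],s['wrist_force'])
a=save('scene','s4.png')
f=lambda i:np.clip(255*(cv2.resize(i[185:280,305:405],None,fx=6,fy=6,interpolation=2)/255.)**.4,0,255).astype(np.uint8)
cv2.imwrite('pics/c4.png',f(a[:,:,::-1]))
```

```text
0.43666431237264725 6.766741219907999 [0.52958097 0.24636389 0.08440406] [-0.68424864  0.54272221 -0.72998352]
```

View pics/c4.png

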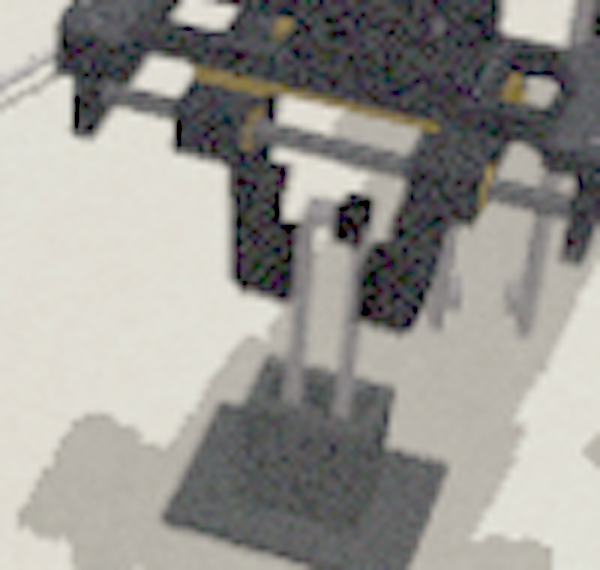

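The fingers now hold the pads firmly at 6.8 N with 38.5 mm opening, as expected. Lifting.

>>> {"method": "step_arm", "body": {"moves": [[0.125,0,0,0.05,0],[0.125,0,0,0.1,0],[0.125,0,0,0.15,0],[0.125,0,0,0.2,0],[0.125,0,0,0.2,0],[0.125,0,0,0.2,0],[0.125,0,0,0.2,0],[0.125,0,0,0.1,0],[0.125,0,0,0,0]]}}

```text
time_s: 8.0
eef_pos: [0.5301, 0.2465, 0.2062]
ee_rot: [[0.955, 0.297, 0.003], [0.297, -0.955, 0.001], [0.003, 0.0, -1.0]]
wrist_force: [-0.2, 0.1, -1.3]
width: 0.438
finger_force: 6.8
```

Run:
```python
from h import *
s=sense();print(s['width'],s['finger_force'],s['eef_pos'],s['wrist_force'])
for z in(.081,.086,.091):
    p=atz('top',(324.4,206.2),z);print(z,p.round(4),proj('scene',p).round(1))
for z in(.032,.037,.042):
    p=atz('top',(390.1,205.4),z);print(z,p.round(4),proj('scene',p).round(1))
im=cv2.imread('pics/scene0.png')
f=lambda i:cv2.resize(i,None,fx=8,fy=8,interpolation=2)
t=cv2.imread('pics/top0.png')
cv2.imwrite('pics/c5.png',np.hstack([f(im[175:235,195:280]),])) if 0 else cv2.imwrite('pics/c5.png',np.vstack([cv2.resize(im[172:232,190:290],(800,480),interpolation=2)]))
```

```text
0.43849646899408107 6.778148710727692 [0.53011517 0.24653276 0.20617309] [-0.23683541  0.10948849 -1.30329125]
0.081 [ 0.5591 -0.0417  0.081 ] [254. 196.]
0.086 [ 0.5587 -0.0414  0.086 ] [254.  194.3]
0.091 [ 0.5584 -0.041   0.091 ] [254.1 192.5]
0.032 [ 0.5596 -0.1926  0.032 ] [217.1 191. ]
0.037 [ 0.5593 -0.1915  0.037 ] [217.2 189.6]
0.042 [ 0.5589 -0.1905  0.042 ] [217.3 188.1]
```

View pics/c5.png

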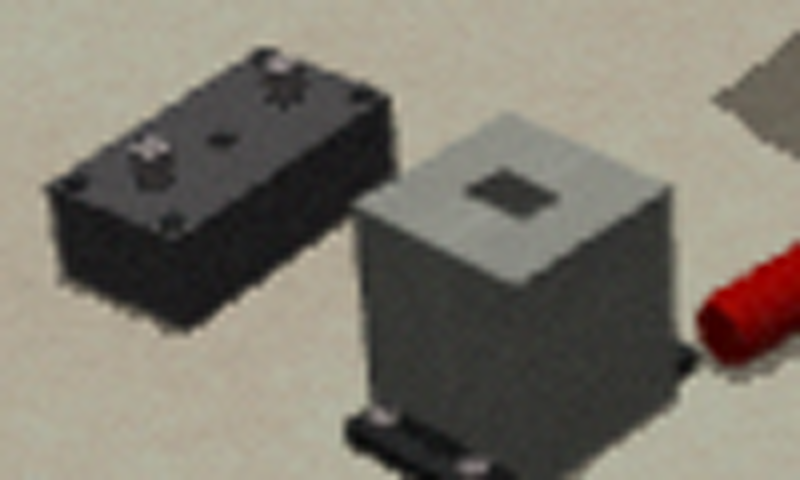

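The crop shows the well mouth at about (254.0,196.1) and the empty socket at (217.8,189.5) in scene pixels, so the tops are at about 81 mm and 37 mm.

>>> {"method": "step_arm", "body": {"moves": [[0.125,0.03,-0.3,0,0],[0.125,0.04,-0.36,0,0],[0.125,0.04,-0.36,0,-0.039],[0.125,0.04,-0.36,0,-0.039],[0.125,0.04,-0.36,0,0],[0.125,0.03,-0.36,0,0],[0.125,0.03,-0.36,-0.1,0],[0.125,0.03,-0.25,-0.15,0],[0.125,0.01,-0.17,-0.1,0],[0.125,0,0,0,0],[0.125,0,0,0,0]]}}

```text
time_s: 9.1
eef_pos: [0.5585, -0.041, 0.1694]
ee_rot: [[0.998, 0.056, -0.001], [0.056, -0.998, 0.001], [-0.0, -0.001, -1.0]]
wrist_force: [-0.5, 0.4, -1.1]
width: 0.436
finger_force: 6.7
```

Run:
```python
from h import *
s=sense();p=np.array(s['eef_pos']);print(s['width'],s['finger_force'],p,s['wrist_force'],np.degrees(np.arctan2(*np.array(s['ee_rot'])[[1,0],1])))
a=save('scene','s5.png')
tip=p-[0,0,.0784]
print('tip pred px',proj('scene',tip),'mouth z', [proj('scene',(.559,-.0415,.081))])
f=lambda i:np.clip(255*(cv2.resize(i[135:210,215:295],None,fx=8,fy=8,interpolation=2)/255.)**.5,0,255).astype(np.uint8)
cv2.imwrite('pics/c6.png',f(a[:,:,::-1]))
```

```text
0.4362952103248725 6.738580036908388 [ 0.55853157 -0.04096437  0.16941258] [-0.50858774  0.43345957 -1.06450288] -86.7779196732743
tip pred px [254.10606154 192.57835419] mouth z [array([254.03202677, 195.99418402])]
```

View pics/c6.png

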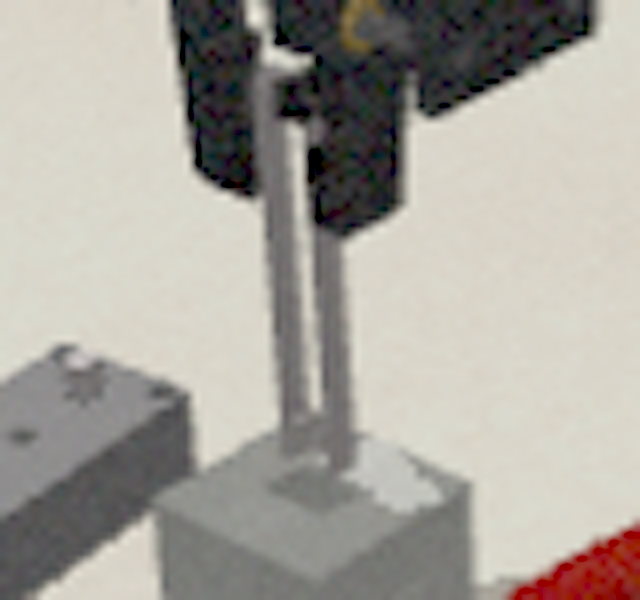

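The tongs hang upright just over the mouth. The tip bottoms are at about (251.5,191.5) and (257.8,193.8), and the mouth is around (254,196). I'll compare these with the predicted corners.

Run:
```python
from h import *
from numpy import degrees
s=sense();p=np.array(s['eef_pos']);R=np.array(s['ee_rot']);tip=p-[0,0,.0784]
for y in(.0092,-.0092):
    for dx in(.005,-.005):
        print('leg',y,dx,[((proj('scene',tip+R@[dx,y+d,0])-[215,135])*8).round() for d in(-.002,.002)])
M=np.array([.559,-.0415,.081])
print('mouth corners',[proj('scene',M+R@[a,b,0]).round(1) for a,b in((.009,.013),(.009,-.013),(-.009,-.013),(-.009,.013))])
B=np.array([.559,-.0415,.081])
print('block corners c5',[((proj('scene',M+R@[a,b,0])-[190,172])*8).round() for a,b in((.035,.035),(.035,-.035),(-.035,-.035),(-.035,.035))])
im=cv2.imread('pics/s5.png')
# edges along a row across the legs
for r in(183,186,189):print(r,im[r,246:264].mean(1).astype(int), [proj('scene',tip+R@[0,y,(-.0)]+[0,0,0]).round(1) for y in(.0092,-.0092)])
```

```text
leg 0.0092 0.005 [array([285., 459.]), array([275., 455.])]
leg 0.0092 -0.005 [array([307., 445.]), array([298., 441.])]
leg -0.0092 0.005 [array([329., 479.]), array([319., 475.])]
leg -0.0092 -0.005 [array([351., 466.]), array([341., 461.])]
mouth corners [array([247.7, 195.8]), array([255.4, 199.4]), array([260.4, 196.2]), array([252.7, 192.7])]
block corners c5 [array([352., 202.]), array([518., 283.]), array([672., 182.]), array([507., 108.])]
183 [176 176 173 134  54  49  61 101 163  54  49  49  75 149 172 176 173 167] [array([251.4, 191.3]), array([256.9, 193.8])]
186 [177 177 177 162  51  51  57  69  94  74  54  49  65 128 180 177 177 178] [array([251.4, 191.3]), array([256.9, 193.8])]
189 [165 121  84  80  58  52  53  52  61  53  50  50  53  71 103 140 175 177] [array([251.4, 191.3]), array([256.9, 193.8])]
```

Run:
```python
from h import *
a=cv2.imread('pics/s5.png').mean(2);b=cv2.imread('pics/scene0.png').mean(2)
np.set_printoptions(linewidth=200)
print('now');print(a[184:202,244:266].astype(int));print('before');print(b[184:202,244:266].astype(int))
```

```text
now
[[172 175 178 177 173 134  54  49  56 100 165  76  52  51  72 149 174 176 174 172 172 176]
 [177 177 174 177 173 138  48  47  47  83 162  74  53  48  60 127 176 174 174 175 179 176]
 [178 178 177 177 177 162  51  51  57  69  94  74  54  49  65 128 180 177 177 178 174 173]
 [177 177 173 177 176 162  54  60  77  63  51  55  52  52  65 124 175 177 175 176 176 175]
 [176 176 175 175 167 119  52  53  49  49  56  58  53  50  63 120 170 170 176 174 178 178]
 [176 172 165 121  84  80  58  52  53  52  61  53  50  50  53  71 103 140 175 177 172 179]
 [168 121  87  86  83  82  56  54  51  54  59  49  52  51  53  81 145 149 153 160 161 172]
 [119  80  87  88  85  78  57  53  55  70  75  68  51  51  57  90 148 151 154 151 145 123]
 [ 85  83  85  87  87  83  74  71  87  85  95 111  53  51  53  93 153 152 150 150 146 138]
 [ 83  82  85  85  85  82  83  80  69  65  75  73  52  51  71 114 153 152 145 147 147 144]
 [ 88  83  85  82  80  82  64  52  53  55  60  57  55  81 126 146 145 146 148 145 150 148]
 [ 86  86  86  81  69  56  60  52  58  54  55  53  61  67  79  93 141 140 145 147 148 147]
 [ 8
[... 1488 characters left out ...]
6  50  52  51  56  80 119 140 142 141 136 137 137 137 138 137]
 [134 137 135 131  87  50  50  56  52  55  52  53  56  82 118 135 138 137 135 141 138 137]
 [137 137 137 132  95  66  58  52  50  52  52  50  53  53  59  87 136 139 140 133 137 138]
 [135 137 143 143 139 135 114  81  58  58  52  56  56  63  76 105 136 138 137 137 137 138]
 [139 140 140 137 138 144 146 140 116  79  61  59  71 110 138 136 138 139 136 136 138 140]
 [142 139 140 141 146 147 146 139 138 137 114 103 120 137 138 139 133 139 136 139 135 132]
 [140 141 142 144 144 141 141 140 140 136 137 135 136 136 139 136 136 138 135 136 125 106]
 [138 143 144 144 138 138 139 136 133 134 133 136 136 135 137 138 135 135 135 124  81  50]]
```

Prediction and image agree to about 0.3 px for both tongs and mouth, so the alignment is within a millimetre. Descending carefully.

>>> {"method": "step_arm", "body": {"moves": [[0.125,0.005,0,-0.04,0],[0.125,0,0,-0.04,0],[0.125,0,0,-0.03,0],[0.125,0,0,-0.03,0],[0.125,0,0,-0.02,0]]}}

```text
time_s: 9.65
eef_pos: [0.5591, -0.0415, 0.1532]
ee_rot: [[0.998, 0.056, -0.0], [0.056, -0.998, -0.0], [-0.0, 0.0, -1.0]]
wrist_force: [0.6, -0.1, -1.5]
width: 0.435
finger_force: 6.6
```

>>> {"method": "step_arm", "body": {"moves": [[0.125,0,0,-0.03,0],[0.125,0,0,-0.03,0],[0.125,0,0,-0.03,0],[0.125,0,0,-0.03,0],[0.125,0,0,0,0]]}}

```text
time_s: 10.15
eef_pos: [0.5589, -0.0416, 0.141]
ee_rot: [[0.998, 0.056, -0.001], [0.056, -0.998, 0.0], [-0.001, -0.0, -1.0]]
wrist_force: [-0.0, 0.4, -1.4]
width: 0.435
finger_force: 6.7
```

It's inside the well with no contact. Continuing down, with the last part slow.

>>> {"method": "step_arm", "body": {"moves": [[0.125,0,0,-0.06,0],[0.125,0,0,-0.06,0],[0.125,0,0,-0.06,0],[0.125,0,0,-0.04,0],[0.125,0,0,-0.02,0],[0.125,0,0,-0.02,0]]}}

```text
time_s: 10.75
eef_pos: [0.5592, -0.0416, 0.1154]
ee_rot: [[0.998, 0.056, 0.0], [0.056, -0.998, 0.0], [0.0, -0.0, -1.0]]
wrist_force: [-0.6, -0.2, -1.3]
width: 0.436
finger_force: 6.7
```

>>> {"method": "step_arm", "body": {"moves": [[0.125,0,0,-0.015,0],[0.125,0,0,-0.015,0],[0.125,0,0,-0.015,0],[0.125,0,0,0,0]]}}

```text
time_s: 11.15
eef_pos: [0.5591, -0.0416, 0.1109]
ee_rot: [[0.998, 0.056, -0.0], [0.056, -0.998, -0.0], [-0.0, -0.0, -1.0]]
wrist_force: [-0.5, -0.6, -1.4]
width: 0.441
finger_force: 6.8
```

>>> {"method": "step_arm", "body": {"moves": [[0.125,0,0,-0.01,0],[0.125,0,0,-0.01,0],[0.125,0,0,-0.01,0],[0.125,0,0,0,0]]}}

```text
time_s: 11.55
eef_pos: [0.5591, -0.0416, 0.1078]
ee_rot: [[0.998, 0.056, -0.0], [0.056, -0.998, 0.0], [-0.0, -0.0, -1.0]]
wrist_force: [-0.1, 0.2, -1.1]
width: 0.437
finger_force: 6.8
```

>>> {"method": "step_arm", "body": {"moves": [[0.125,0,0,-0.01,0],[0.125,0,0,0,0]]}}

```text
time_s: 11.75
eef_pos: [0.5591, -0.0416, 0.1069]
ee_rot: [[0.998, 0.056, -0.0], [0.056, -0.998, 0.0], [-0.0, -0.0, -1.0]]
wrist_force: [-0.3, 0.4, -1.3]
width: 0.443
finger_force: 6.8
```

>>> {"method": "step_arm", "body": {"moves": [[0.125,0,0,-0.005,0],[0.125,0,0,-0.005,0],[0.125,0,0,0,0]]}}

```text
time_s: 12.05
eef_pos: [0.5591, -0.0416, 0.106]
ee_rot: [[0.998, 0.056, -0.0], [0.056, -0.998, 0.0], [-0.0, -0.0, -1.0]]
wrist_force: [-0.1, 0.6, -1.0]
width: 0.437
finger_force: 6.8
```

>>> {"method": "step_arm", "body": {"moves": [[0.125,0,0,-0.005,0],[0.125,0,0,-0.005,0],[0.125,0,0,0,0]]}}

```text
time_s: 12.35
eef_pos: [0.5594, -0.0417, 0.1055]
ee_rot: [[0.998, 0.056, 0.001], [0.056, -0.998, -0.0], [0.001, 0.0, -1.0]]
wrist_force: [-0.5, -0.8, 3.2]
width: 0.437
finger_force: 6.8
```

The shoulders are on the head at 4.5 N. I'll back off slightly and close gently, watching the lateral force.

>>> {"method": "step_arm", "body": {"moves": [[0.125,0,0,0.004,0],[0.15,0,0,0,0],[0.18,0,0,0,0],[0.2,0,0,0,0],[0.22,0,0,0,0],[0.22,0,0,0,0]], "squeeze": 14}}

```text
time_s: 12.95
eef_pos: [0.5591, -0.0417, 0.1054]
ee_rot: [[0.998, 0.056, 0.0], [0.056, -0.998, -0.0], [0.0, 0.0, -1.0]]
wrist_force: [-0.5, -1.4, 1.2]
width: 0.395
finger_force: 14.0
```

>>> {"method": "step_arm", "body": {"moves": [[0.3,0,0,0,0],[0.3,0,0,0,0],[0.3,0,0,0,0]], "squeeze": 28}}

```text
time_s: 13.25
eef_pos: [0.5591, -0.0416, 0.1054]
ee_rot: [[0.998, 0.056, 0.0], [0.056, -0.998, -0.0], [0.0, 0.0, -1.0]]
wrist_force: [0.6, -1.0, 1.2]
width: 0.389
finger_force: 28.0
```

>>> {"method": "step_arm", "body": {"moves": [[0.4,0,0,0,0],[0.4,0,0,0,0]], "squeeze": 45}}

```text
time_s: 13.45
eef_pos: [0.5591, -0.0416, 0.1054]
ee_rot: [[0.998, 0.056, 0.0], [0.056, -0.998, -0.0], [0.0, 0.0, -1.0]]
wrist_force: [0.6, -1.7, 1.5]
width: 0.377
finger_force: 45.0
```

>>> {"method": "step_arm", "body": {"moves": [[0.4,0,0,0.02,0],[0.4,0,0,0.03,0],[0.4,0,0,0.04,0],[0.4,0,0,0.06,0],[0.4,0,0,0.06,0]]}}

```text
time_s: 13.95
eef_pos: [0.5591, -0.0415, 0.127]
ee_rot: [[0.998, 0.056, -0.0], [0.056, -0.998, 0.0], [-0.0, -0.0, -1.0]]
wrist_force: [-0.5, -0.6, -2.6]
width: 0.375
finger_force: 45.0
```

>>> {"method": "step_arm", "body": {"moves": [[0.4,0,0,0.08,0],[0.4,0,0,0.08,0],[0.4,0,0,0.08,0],[0.4,0,0,0.08,0],[0.4,0,0,0.1,0],[0.4,0,0,0.1,0],[0.4,0,0,0.1,0],[0.4,0,0,0.05,0],[0.4,0,0,0,0]]}}

```text
time_s: 14.85
eef_pos: [0.5594, -0.0417, 0.1942]
ee_rot: [[0.998, 0.056, 0.001], [0.056, -0.998, -0.0], [0.001, 0.0, -1.0]]
wrist_force: [-0.2, -0.3, -2.6]
width: 0.38
finger_force: 45.0
```

Run:
```python
from h import *
s=sense();p=np.array(s['eef_pos']);R=np.array(s['ee_rot']);print(p,s['width'])
a=save('scene','s6.png').mean(2);tip=p-[0,0,.0784]
foot=tip-[0,0,.022]
print('foot',foot,proj('scene',foot).round(1),'head c',proj('scene',tip).round(1))
c=proj('scene',foot).round().astype(int);np.set_printoptions(linewidth=220)
print(c);print(a[c[1]-16:c[1]+5,c[0]-9:c[0]+10].astype(int))
```

```text
[ 0.55939669 -0.04169171  0.19420095] 0.37980727803496306
foot [ 0.55939669 -0.04169171  0.09380095] [253.6 191.7] head c [253.1 184. ]
[254 192]
[[174 175 177 163  47  51  51  52  53  52  51  61 126 175 173 178 174 175 177]
 [177 176 177 163  53  51  52  62  58  49  45  63 125 177 179 177 175 176 176]
 [177 173 176 164  76  48  67  72  57  51  48  60 124 179 177 179 177 175 175]
 [177 174 172 163  77  52  57  57  59  46  51  55  99 178 176 174 178 176 178]
 [178 174 174 168 103  50  54  50  49  49  49  53  98 175 175 176 175 176 174]
 [174 175 177 170 105  57  55  59  53  48  52  56  99 178 177 175 177 174 174]
 [174 173 178 169 103  50  59  68  60  52  50  47  83 173 179 172 175 174 175]
 [177 176 174 170 112  56  51  54  50  52  48  51  87 170 173 174 174 173 170]
 [174 173 175 177 171 112  55  50  54  52  57  81 130 175 175 175 170 173 173]
 [174 177 174 177 175 165 108  52  54  62 125 175 175 176 177 178 172 175 174]
 [170 176 175 179 176 174 164  49  49  65 130 170 173 175 173 175 174 175 175]
 [173 174 176 176 173 153 136  51  54  55  76 113 148 170 172 175 174 176 171]
 [177 177 172 168 148  84  79  50  51  52  74  85  87 114 152 168 167 175 174]
 [171 164 121  87  85  86  81  49  52  55  71  80  83  84  85  97 140 174 173]
 [124  86  84  84  85  84  77  53  53  53  76  85  95  93  96 108 146 152 161]
 [ 83  86  82  84  84  84  81  66  57  70  88 109 154 149 149 152 150 156 150]
 [ 83  82  85  84  80  82  84  82  90 145 152 148 145 149 152 155 154 151 148]
 [ 81  83  81  84  86  84  80  66  66  92 144 138 149 152 152 151 148 146 147]
 [ 84  80  84  82  76  67  54  55  58  59  65  94 149 148 146 148 147 146 145]
 [ 82  82  80  66  52  56  58  54  58  57  57  61  87 124 142 145 145 147 147]
 [ 82  82  82  66  55  58  56  58  57  59  54  61  57  61  87 141 143 145 147]]
```

The pin is out and held, its shank at col ~253, row 185–191. Now I'll refine the socket position by blob centroids.

Run:
```python
from h import *
np.set_printoptions(linewidth=220)
a=cv2.imread('pics/scene0.png').mean(2);b=cv2.imread('pics/top0.png').mean(2)
print(a[184:196,210:226].astype(int));print(b[199:213,383:398].astype(int)); print(cv2.imread('pics/top0.png')[199:213,383:398,0].astype(int))
```

```text
[[167 169 125  77  77  77  77  74  76  75  73  75  77  46  48  46]
 [121  79  74  75  77  72  73  74  73  76  78  74  74  76  76  45]
 [ 76  76  71  75  73  72  76  75  74  77  75  78  76  74  74  77]
 [ 75  73  74  76  77  73  75  71  72  75  74  77  77  73  77  73]
 [ 79  74  77  77  73  77  70  58  64  65  73  77  73  76  76  76]
 [ 90  72  75  76  75  69  38  31  32  48  77  76  74  79  75  75]
 [137  73  75  73  77  71  61  53  55  77  75  75  72  76  77  76]
 [ 45  54  74  75  74  76  77  74  73  71  76  77  75  77  73  74]
 [ 45  51  74  73  74  74  78  76  77  71  74  72  73  71  74  58]
 [ 44  61  75  77  77  73  78  74  73  74  76  75  74  75  45  24]
 [ 48  42  76  76  78  77  73  70  75  73  74  69  71  49  22  23]
 [ 47  70  76  74  73  76  76  77  77  76  71  46  27  28  26  24]]
[[ 93  93  91  93  92  93  93  92  93  94  92  91  93  92  92]
 [ 94  93  94  92  91  95  92  92  92  93  93  94  92  94  92]
 [ 93  93  93  94  94  92  92  93  92  92  91  94  93  93  90]
 [ 93  93  94  93  92  93  94  92  92  92  93  89  92  91  93]
 [ 92  94  92  92  93  93  93  94  93  91  
[... 560 characters left out ...]
4  92  92  94  92  93  92]]
[[96 96 95 96 95 96 96 94 96 95 95 94 96 94 94]
 [97 95 97 96 93 98 95 96 95 97 95 97 95 96 94]
 [96 95 95 97 96 95 94 97 95 95 94 96 95 95 92]
 [95 95 96 95 95 96 97 95 96 95 96 92 95 93 96]
 [95 97 95 95 96 96 96 97 96 94 95 96 96 95 94]
 [97 94 96 95 94 95 84 69 64 86 96 98 96 95 94]
 [95 96 95 95 97 85 63 43 40 60 85 95 95 96 95]
 [96 97 95 97 94 66 41 40 41 38 76 96 95 96 97]
 [95 97 96 96 96 62 37 41 43 46 77 94 93 96 94]
 [96 97 94 95 95 85 50 36 40 57 89 97 94 95 94]
 [95 96 94 96 98 95 87 81 81 88 93 95 96 95 95]
 [96 96 96 93 96 95 91 95 94 95 94 95 97 96 95]
 [97 97 97 96 98 97 96 96 97 94 97 95 94 96 96]
 [97 95 96 97 96 96 97 94 96 95 95 96 95 96 96]]
```

Run:
```python
from h import *
print(tri((217.28,189.08),(390.41,206.44)))
for z in(.034,.036,.038,.040):
    p=atz('top',(390.41,206.44),z);q=atz('scene',(217.28,189.08),z);print(z,p.round(4),q.round(4),proj('scene',p).round(2))
```

```text
[ 0.55733924 -0.19252285  0.03716117]
0.034 [ 0.5571 -0.1928  0.034 ] [ 0.5547 -0.1973  0.034 ] [217.64 190.01]
0.036 [ 0.557  -0.1923  0.036 ] [ 0.5566 -0.1946  0.036 ] [217.69 189.43]
0.038 [ 0.5568 -0.1919  0.038 ] [ 0.5585 -0.192   0.038 ] [217.75 188.85]
0.04 [ 0.5567 -0.1915  0.04  ] [ 0.5604 -0.1893  0.04  ] [217.81 188.27]
```

>>> {"method": "step_arm", "body": {"moves": [[0.4,0,-0.2,0,0],[0.4,-0.01,-0.35,0,0],[0.4,-0.01,-0.35,0,0],[0.4,-0.012,-0.35,0,0],[0.4,0,-0.25,-0.1,0],[0.4,0,0,-0.2,0],[0.4,0,0,-0.15,0],[0.4,0,0,0,0],[0.4,0,0,0,0]]}}

```text
time_s: 15.8
eef_pos: [0.556, -0.1915, 0.1486]
ee_rot: [[0.998, 0.056, -0.0], [0.056, -0.998, 0.0], [-0.0, -0.0, -1.0]]
wrist_force: [0.2, -0.2, -0.6]
width: 0.38
finger_force: 45.0
```

Run:
```python
from h import *
s=sense();p=np.array(s['eef_pos']);R=np.array(s['ee_rot']);print(p,s['width'],s['wrist_force'])
a=save('scene','s7.png').mean(2);tip=p-[0,0,.0784]
foot=tip-[0,0,.022]
print('foot',foot,proj('scene',foot).round(2),'tip',proj('scene',tip).round(2),'below',proj('scene',[*foot[:2],.0375]).round(2))
print('foot ring',[proj('scene',foot+[.004*np.cos(t),.004*np.sin(t),0]).round(1) for t in np.arange(8)*np.pi/4])
np.set_printoptions(linewidth=220)
print(a[168:196,208:230].astype(int))
```

```text
[ 0.55595417 -0.19152405  0.14856143] 0.37972563030293877 [ 0.24852479 -0.1998396  -0.55854411]
foot [ 0.55595417 -0.19152405  0.04816143] [217.71 185.63] tip [216.87 178.72] below [218.11 188.93]
foot ring [array([216.6, 186.2]), array([217.6, 186.4]), array([218.6, 186.1]), array([219.2, 185.6]), array([218.8, 185.1]), array([217.8, 184.9]), array([216.8, 185.1]), array([216.3, 185.7])]
[[175 175 177 174  89  52  48  50  49  49  52  76 171 175 173 177 173 177 179 176 178 176]
 [173 175 174 175 114  51  50  51  51  48  50  75 172 171 170 175 176 178 173 172 175 175]
 [172 175 174 174 118  57  51  48  50  50  46  50 174 176 172 174 174 173 172 174 174 173]
 [175 175 175 174 145  58  52  52  48  46  50  47 170 172 171 172 176 173 176 175 176 173]
 [173 173 174 176 147  55  50  50  47  50  51  47 144 174 175 172 173 174 178 173 177 173]
 [172 172 176 174 174  60  47  62  65  48  52  54 111 174 172 172 174 171 173 172 173 172]
 [175 171 176 175 171  56  56  65  58  48  50  49 113 173 175 174 174 175 175 170 174 174]
 [173 174 171 171 173  81  52  51  52  53  46  51 112 175 174 178 176 1
[... 1140 characters left out ...]
9  46  42  43  43  42  47  44  44  46  80  78  78  72  79  74]
 [ 76  66  56  43  44  46  43  41  36  34  27  35  46  44  45  46  76  80  76  79  78  76]
 [ 79  76  80  48  42  44  44  45  44  38  37  44  43  44  44  45  47  76  78  74  61  36]
 [ 75  69  45  47  49  45  44  48  46  43  42  42  44  45  44  43  48  78  71  29  29  29]
 [ 51  49  50  50  44  45  41  45  44  50  45  43  41  43  44  44  47  38  33  30  29  25]
 [ 51  48  49  43  46  45  45  48  40  45  44  45  46  41  44  44  35  27  26  28  27  28]
 [ 49  54  48  44  45  48  42  45  46  43  45  45  41  42  43  33  25  23  31  26  25  28]
 [ 45  49  46  39  46  46  44  44  45  46  46  44  43  34  24  28  27  25  23  30  29  29]]
```

>>> {"method": "step_arm", "body": {"moves": [[0.4,0.008,-0.002,-0.03,0],[0.4,0,0,-0.03,0],[0.4,0,0,-0.02,0],[0.4,0,0,-0.01,0],[0.4,0,0,0,0]]}}

```text
time_s: 16.35
eef_pos: [0.5567, -0.1917, 0.1393]
ee_rot: [[0.998, 0.056, -0.0], [0.056, -0.998, 0.0], [-0.0, -0.0, -1.0]]
wrist_force: [0.3, -0.3, -0.8]
width: 0.381
finger_force: 45.0
```

>>> {"method": "step_arm", "body": {"moves": [[0.4,0,0,-0.01,0],[0.4,0,0,-0.01,0],[0.4,0,0,0,0]]}}

```text
time_s: 16.65
eef_pos: [0.5567, -0.1918, 0.1373]
ee_rot: [[0.998, 0.056, -0.0], [0.056, -0.998, 0.0], [-0.0, -0.0, -1.0]]
wrist_force: [-1.0, -0.2, -1.3]
width: 0.38
finger_force: 45.0
```

>>> {"method": "step_arm", "body": {"moves": [[0.4,0,0,-0.01,0],[0.4,0,0,-0.01,0],[0.4,0,0,0,0]]}}

```text
time_s: 16.95
eef_pos: [0.5567, -0.1918, 0.1353]
ee_rot: [[0.998, 0.056, -0.0], [0.056, -0.998, 0.0], [-0.0, -0.0, -1.0]]
wrist_force: [0.2, 0.3, -0.2]
width: 0.38
finger_force: 45.0
```

>>> {"method": "step_arm", "body": {"moves": [[0.4,0,0,-0.01,0],[0.4,0,0,0,0]]}}

```text
time_s: 17.15
eef_pos: [0.5567, -0.192, 0.1344]
ee_rot: [[0.998, 0.056, 0.0], [0.056, -0.998, -0.0], [0.0, 0.0, -1.0]]
wrist_force: [0.3, -1.3, -1.1]
width: 0.379
finger_force: 45.0
```

>>> {"method": "step_arm", "body": {"moves": [[0.4,0,0,-0.01,0],[0.4,0,0,0,0]]}}

```text
time_s: 17.35
eef_pos: [0.5567, -0.192, 0.1333]
ee_rot: [[0.998, 0.056, -0.0], [0.056, -0.998, -0.0], [-0.0, 0.0, -1.0]]
wrist_force: [-1.4, -2.0, -1.7]
width: 0.381
finger_force: 45.0
```

>>> {"method": "step_arm", "body": {"moves": [[0.4,0,0,-0.01,0],[0.4,0,0,0,0]]}}

```text
time_s: 17.55
eef_pos: [0.5567, -0.192, 0.1324]
ee_rot: [[0.998, 0.056, 0.0], [0.056, -0.998, -0.0], [-0.0, 0.0, -1.0]]
wrist_force: [-0.3, -2.1, -0.9]
width: 0.377
finger_force: 45.0
```

>>> {"method": "step_arm", "body": {"moves": [[0.4,0,0,-0.01,0],[0.4,0,0,0,0]]}}

```text
time_s: 17.75
eef_pos: [0.5567, -0.1919, 0.1314]
ee_rot: [[0.998, 0.056, 0.0], [0.056, -0.998, -0.0], [0.0, 0.0, -1.0]]
wrist_force: [-1.4, -2.2, -1.2]
width: 0.376
finger_force: 45.0
```

Slight lateral touch in −y, so it's inside the hole. I'll comply a little and continue.

>>> {"method": "step_arm", "body": {"moves": [[0.4,-0.003,-0.005,-0.01,0],[0.4,0,0,0,0]]}}

```text
time_s: 17.95
eef_pos: [0.5564, -0.1922, 0.1302]
ee_rot: [[0.998, 0.056, -0.0], [0.056, -0.998, 0.0], [-0.0, -0.0, -1.0]]
wrist_force: [-0.1, -1.6, -0.7]
width: 0.376
finger_force: 45.0
```

>>> {"method": "step_arm", "body": {"moves": [[0.4,0,0,-0.01,0],[0.4,0,0,0,0]]}}

```text
time_s: 18.15
eef_pos: [0.5564, -0.1922, 0.1294]
ee_rot: [[0.998, 0.056, 0.0], [0.056, -0.998, 0.0], [0.0, -0.0, -1.0]]
wrist_force: [0.3, -1.8, -0.9]
width: 0.38
finger_force: 45.0
```

>>> {"method": "step_arm", "body": {"moves": [[0.4,0,0,-0.01,0],[0.4,0,0,0,0]]}}

```text
time_s: 18.35
eef_pos: [0.5566, -0.1923, 0.1288]
ee_rot: [[0.998, 0.056, 0.001], [0.056, -0.998, -0.0], [0.001, 0.0, -1.0]]
wrist_force: [-1.3, -1.3, 2.5]
width: 0.377
finger_force: 45.0
```

>>> {"method": "step_arm", "body": {"moves": [[0.4,0,0,-0.01,0],[0.4,0,0,0,0]]}}

```text
time_s: 18.55
eef_pos: [0.5565, -0.1923, 0.1276]
ee_rot: [[0.998, 0.056, 0.0], [0.056, -0.998, -0.0], [0.0, 0.0, -1.0]]
wrist_force: [-0.6, -1.5, 4.6]
width: 0.377
finger_force: 45.0
```

On the plunger now. Continuing in 1 mm steps, watching for the stop.

>>> {"method": "step_arm", "body": {"moves": [[0.4,0,0,-0.01,0],[0.4,0,0,-0.01,0],[0.4,0,0,0,0]]}}

```text
time_s: 18.85
eef_pos: [0.5564, -0.1923, 0.1253]
ee_rot: [[0.998, 0.056, 0.0], [0.056, -0.998, -0.0], [0.0, 0.0, -1.0]]
wrist_force: [-0.1, -1.5, 3.0]
width: 0.377
finger_force: 45.0
```

>>> {"method": "step_arm", "body": {"moves": [[0.4,0,0,-0.01,0],[0.4,0,0,0,0]]}}

```text
time_s: 19.05
eef_pos: [0.5564, -0.1923, 0.1243]
ee_rot: [[0.998, 0.056, -0.0], [0.056, -0.998, -0.0], [-0.0, 0.0, -1.0]]
wrist_force: [-0.2, -1.2, 3.9]
width: 0.373
finger_force: 45.0
```

>>> {"method": "step_arm", "body": {"moves": [[0.4,0,0,-0.005,0],[0.4,0,0,0,0]]}}

```text
time_s: 19.25
eef_pos: [0.5564, -0.1923, 0.1239]
ee_rot: [[0.998, 0.056, -0.0], [0.056, -0.998, -0.0], [-0.0, 0.0, -1.0]]
wrist_force: [-0.6, -1.7, 4.7]
width: 0.376
finger_force: 45.0
```

>>> {"method": "step_arm", "body": {"moves": [[0.4,0,0,-0.005,0],[0.4,0,0,-0.005,0],[0.4,0,0,0,0]]}}

```text
time_s: 19.55
eef_pos: [0.5564, -0.1923, 0.1229]
ee_rot: [[0.998, 0.056, -0.0], [0.056, -0.998, -0.0], [-0.0, 0.0, -1.0]]
wrist_force: [0.2, 0.1, 3.7]
width: 0.379
finger_force: 45.0
```

>>> {"method": "step_arm", "body": {"moves": [[0.4,0,0,-0.005,0],[0.4,0,0,0,0]]}}

```text
time_s: 19.75
eef_pos: [0.5565, -0.1924, 0.1226]
ee_rot: [[0.998, 0.056, 0.0], [0.056, -0.998, -0.0], [0.0, 0.0, -1.0]]
wrist_force: [-0.4, -0.7, 5.9]
width: 0.379
finger_force: 45.0
```

>>> {"method": "step_arm", "body": {"moves": [[0.4,0,0,-0.005,0],[0.4,0,0,0,0]]}}

```text
time_s: 19.95
eef_pos: [0.5567, -0.1924, 0.1225]
ee_rot: [[0.998, 0.056, 0.001], [0.056, -0.998, -0.0], [0.001, 0.0, -1.0]]
wrist_force: [-0.8, -0.4, 8.7]
width: 0.378
finger_force: 45.0
```

>>> {"method": "step_arm", "body": {"moves": [[0.4,0,0,-0.005,0],[0.4,0,0,0,0]]}}

```text
time_s: 20.15
eef_pos: [0.5568, -0.1924, 0.1224]
ee_rot: [[0.998, 0.056, 0.001], [0.056, -0.998, -0.001], [0.001, 0.001, -1.0]]
wrist_force: [-1.1, -0.3, 11.5]
width: 0.376
finger_force: 45.0
```

It's on the stop. Pressing to about 17–18 N and holding.

>>> {"method": "step_arm", "body": {"moves": [[0.4,0,0,-0.005,0],[0.4,0,0,-0.005,0],[0.4,0,0,0,0]]}}

```text
time_s: 20.45
eef_pos: [0.5571, -0.1925, 0.1222]
ee_rot: [[0.998, 0.056, 0.003], [0.056, -0.998, -0.001], [0.002, 0.001, -1.0]]
wrist_force: [-1.5, 1.3, 16.1]
width: 0.379
finger_force: 45.0
```

>>> {"method": "step_arm", "body": {"moves": [[0.4,0,0,-0.002,0],[0.4,0,0,0,0],[0.4,0,0,0,0],[0.4,0,0,0,0],[0.4,0,0,0,0],[0.4,0,0,0,0],[0.4,0,0,0,0],[0.4,0,0,0,0]]}}

```text
time_s: 21.25
eef_pos: [0.5572, -0.1925, 0.1222]
ee_rot: [[0.998, 0.056, 0.003], [0.056, -0.998, -0.001], [0.003, 0.001, -1.0]]
wrist_force: [-2.3, 1.3, 17.0]
width: 0.377
finger_force: 45.0
```

>>> {"method": "step_arm", "body": {"moves": [[0.4,0,0,0.01,0],[0.4,0,0,0.008,0],[0.25,0,0,0,0],[0.2,0,0,0,0],[0.16,0,0,0,0],[0.12,0,0,0,0],[0.1,0,0,0,0],[0.1,0,0,0,0]]}}

```text
time_s: 22.05
eef_pos: [0.5565, -0.1921, 0.122]
ee_rot: [[0.998, 0.056, 0.0], [0.056, -0.998, 0.0], [0.0, -0.0, -1.0]]
wrist_force: [0.5, 0.2, 6.0]
width: 0.453
finger_force: 4.7
```

>>> {"method": "step_arm", "body": {"moves": [[0.1,0,0,0.02,0],[0.1,0,0,0.03,0],[0.1,0,0,0.04,0],[0.1,0,0,0.05,0],[0.1,0,0,0.05,0],[0.1,0,0,0,0]]}}

```text
time_s: 22.65
eef_pos: [0.5567, -0.1924, 0.1419]
ee_rot: [[0.998, 0.056, 0.001], [0.056, -0.998, -0.001], [0.001, 0.001, -1.0]]
wrist_force: [0.8, 0.9, -1.7]
width: 0.452
finger_force: 6.1
```

Run:
```python
from h import *
s=sense();p=np.array(s['eef_pos']);print(p,s['width'],s['wrist_force'],s['finger_force'])
a=save('scene','s8.png');np.set_printoptions(linewidth=220)
print('head top expected',proj('scene',[.5574,-.192,.052]).round(1),'tip',proj('scene',p-[0,0,.0784]).round(1))
print(a.mean(2)[172:192,208:228].astype(int))
```

```text
[ 0.55672455 -0.19243687  0.14187492] 0.4519116966431209 [ 0.83109823  0.92371917 -1.68207142] 6.059708969987696
head top expected [217.  184.6] tip [216.7 180.8]
[[172 177 173 117  52  45  51 111  80  50  51  48 145 174 172 176 171 173 173 175]
 [173 174 176 117  54  47  44 110 111  49  50  50 143 175 174 171 171 172 176 172]
 [173 175 177 145  57  49  49  94  85  52  50  49 111 173 173 174 178 175 174 174]
 [174 171 175 172  62  63  77  65  54  51  51  49 110 170 172 176 175 177 172 172]
 [174 175 177 171  58  51  49  51  56  51  50  51 110 172 177 177 169 175 171 169]
 [175 176 173 174  61  47  47  44  58  45  48  51  84 175 169 170 170 169 172 172]
 [176 176 174 172  83  52  46  50  52  50  43  49  76 123  57  57  93 145 166 166]
 [177 175 175 175 113  51 110 177 143  50  48  49  53  59  45  61  76  75  97 101]
 [174 177 175 176 177 174 174 175 176  76  49  46  53  78  56  68  79  75  63  48]
 [172 172 174 176 169 172 175 174 148  78  51  52  68  77  68  49  44  53  52  53]
 [170 172 171 173 173 171 172 125  76  71  65  79  79  74  43  51  51  53  49  51]
 [172 173 174 175 172 107  46  50  60  90  57  48  44  44  43  45  53  58  49  46]
 [172 172 171 175 107  46  52  75  77  73  71  72  45  44  44  44  49  45  50  46]
 [173 170 106  48  45  41  45  46  67  78  42  49  41  44  41  43  43  43  47  43]
 [169 104  48  46  46  45  44  49  51  49  49  50  40  44  44  45  47  47  49  49]
 [ 48  42  46  40  44  45  41  47  51  47  50  46  36  44  44  46  81  79  77  77]
 [ 45  46  43  42  42  46  43  46  48  53  37  39  44  45  47  48  77  77  77  76]
 [ 81  66  52  45  43  44  45  43  40  52  50  40  44  46  43  47  72  80  78  80]
 [ 76  74  83  56  48  42  48  45  44  44  52  40  45  45  42  45  49  79  80  75]
 [ 71  67  47  48  46  44  46  42  46  44  43  41  42  47  45  46  47  78  74  47]]
```

The pin stays seated, its head around (217,184.5), and the tongs are clear of it. Returning to the stand.

>>> {"method": "step_arm", "body": {"moves": [[0.1,0,0,0.15,0],[0.1,0,0,0.25,0],[0.1,0,0,0.24,0],[0.1,-0.02,0.25,0,0],[0.1,-0.025,0.38,0,0],[0.1,-0.025,0.38,0,0.026],[0.1,-0.025,0.38,0,0.026],[0.1,-0.025,0.38,0,0.026],[0.1,-0.025,0.38,0,0],[0.1,-0.025,0.38,0,0],[0.1,-0.025,0.38,0,0],[0.1,-0.025,0.38,0,0],[0.1,-0.025,0.38,0,0],[0.1,-0.025,0.38,0,0],[0.1,-0.005,0.25,0,0],[0.1,0,0.1,0,0],[0.1,0,0,0,0],[0.1,0,0,0,0]]}}

```text
time_s: 24.5
eef_pos: [0.5291, 0.2467, 0.2049]
ee_rot: [[0.955, 0.296, -0.0], [0.296, -0.955, -0.0], [-0.0, 0.0, -1.0]]
wrist_force: [0.8, 0.0, -1.5]
width: 0.452
finger_force: 6.1
```

Down into the sleeve (rim at TCP ≈ 0.129).

>>> {"method": "step_arm", "body": {"moves": [[0.1,0,0.012,-0.15,0],[0.1,0,0,-0.2,0],[0.1,0,0,-0.2,0],[0.1,0,0,-0.14,0],[0.1,0,0,-0.04,0],[0.1,0,0,-0.04,0],[0.1,0,0,-0.04,0],[0.1,0,0,0,0]]}}

```text
time_s: 25.3
eef_pos: [0.529, 0.2487, 0.1241]
ee_rot: [[0.955, 0.296, 0.0], [0.296, -0.955, 0.0], [0.0, 0.0, -1.0]]
wrist_force: [0.8, 0.4, -2.5]
width: 0.45
finger_force: 6.1
```

Run:
```python
from h import *
s=sense();p=np.array(s['eef_pos']);print(p,s['width'],s['wrist_force'],s['finger_force'])
a=save('scene','s9.png')
f=lambda i:np.clip(255*(cv2.resize(i[185:285,305:405],None,fx=5.8,fy=5.8,interpolation=2)/255.)**.4,0,255).astype(np.uint8)
cv2.imwrite('pics/c9.png',f(a[:,:,::-1]))
```

```text
[0.52900751 0.24866114 0.12408379] 0.4498059726034057 [ 0.79670527  0.36372559 -2.49135668] 6.060162809008034
```

>>> {"method": "step_arm", "body": {"moves": [[0.1,0,0,-0.05,0],[0.1,0,0,-0.1,0],[0.1,0,0,-0.1,0],[0.1,0,0,-0.06,0],[0.1,0,0,-0.03,0],[0.1,0,0,-0.02,0],[0.1,0,0,-0.01,0],[0.1,0,0,0,0]]}}

```text
time_s: 26.15
eef_pos: [0.529, 0.2489, 0.0871]
ee_rot: [[0.955, 0.297, 0.0], [0.297, -0.955, 0.0], [0.0, -0.0, -1.0]]
wrist_force: [0.3, -0.9, -0.8]
width: 0.452
finger_force: 6.1
```

>>> {"method": "step_arm", "body": {"moves": [[0.1,0,0,-0.01,0],[0.1,0,0,-0.01,0],[0.1,0,0,0,0]]}}

```text
time_s: 26.45
eef_pos: [0.5289, 0.2489, 0.085]
ee_rot: [[0.955, 0.297, -0.0], [0.297, -0.955, -0.0], [-0.0, -0.0, -1.0]]
wrist_force: [0.5, 0.1, -1.9]
width: 0.452
finger_force: 6.1
```

>>> {"method": "step_arm", "body": {"moves": [[0.1,0,0,-0.005,0],[0.1,0,0,0,0]]}}

```text
time_s: 26.65
eef_pos: [0.5289, 0.2489, 0.0845]
ee_rot: [[0.955, 0.297, 0.0], [0.297, -0.955, 0.0], [0.0, -0.0, -1.0]]
wrist_force: [-0.5, -0.8, -0.6]
width: 0.453
finger_force: 6.1
```

>>> {"method": "step_arm", "body": {"moves": [[0.1,0,0,-0.005,0],[0.1,0,0,-0.005,0],[0.1,0,0,0,0]]}}

```text
time_s: 26.95
eef_pos: [0.5289, 0.2489, 0.0834]
ee_rot: [[0.955, 0.297, -0.0], [0.297, -0.955, -0.0], [-0.0, -0.0, -1.0]]
wrist_force: [1.1, -0.5, -0.5]
width: 0.448
finger_force: 6.1
```

>>> {"method": "step_arm", "body": {"moves": [[0.05,0,0,0,0],[0,0,0,0,0],[-0.05,0,0,0,0],[-0.1,0,0,0,0],[-0.2,0,0,0,0],[-0.4,0,0,0,0],[-0.6,0,0,0,0],[-0.6,0,0,0,0]]}}

```text
time_s: 27.75
eef_pos: [0.5289, 0.2489, 0.0836]
ee_rot: [[0.955, 0.297, 0.0], [0.297, -0.955, 0.0], [0.0, 0.0, -1.0]]
wrist_force: [-0.3, -0.8, 0.5]
width: 0.801
finger_force: 0.0
```

>>> {"method": "step_arm", "body": {"moves": [[-0.6,0,0,0.1,0],[-0.6,0,0,0.2,0],[-0.6,0,0,0.3,0],[-0.6,0,0,0.4,0],[-0.6,0,0,0.3,0],[-0.6,0,0,0,0],[-0.6,0,0,0,0]]}}

```text
time_s: 28.45
eef_pos: [0.5289, 0.2489, 0.2141]
ee_rot: [[0.955, 0.297, 0.001], [0.297, -0.955, 0.0], [0.001, 0.0, -1.0]]
wrist_force: [-0.3, 0.6, 0.2]
width: 0.801
finger_force: 0.0
```

Run:
```python
from h import *
s=sense();p=np.array(s['eef_pos']);print(s['time_s'],p,s['width'],s['wrist_force'],s['finger_force'])
a=save('scene','s10.png')[:,:,::-1]
A=cv2.resize(a[195:285,310:400],(400,400),interpolation=2);B=cv2.resize(a[165:225,190:250],(400,400),interpolation=2)
cv2.imwrite('pics/c10.png',np.clip(255*(np.hstack([A,B])/255.)**.6,0,255).astype(np.uint8))
```

```text
28.45 [0.5289006  0.24890607 0.21406553] 0.8014689958152554 [-0.30006186  0.63903812  0.2158468 ] 0.0
```

View pics/c10.png

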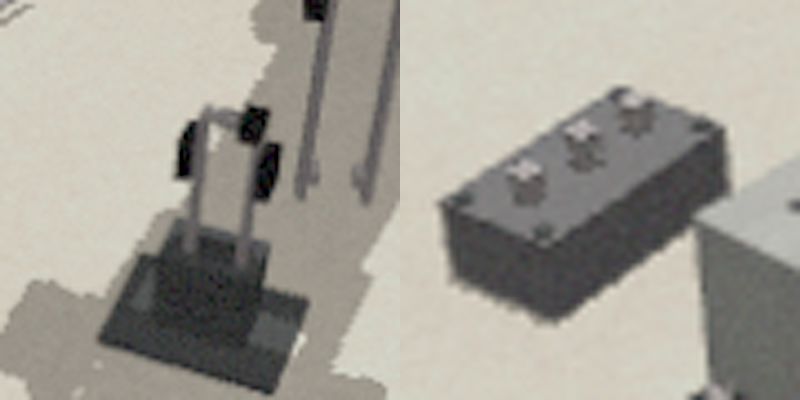

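The picture shows the tongs upright in their stand (left, around (230,180)). The nest (right) has three pin heads in a row, and the middle one at (582,135) stands level with its neighbours. Handing in.

```bash
python3 -c "
from rig import *
print(hand_in())"
```

```text
the job is handed in; nothing more can be done
None
```

The job is handed in at about 28.5 s with no verdict returned: the pin sits on the depth stop in the middle socket after about 0.8 s pressed at roughly 18 N, and the tongs stand released and upright in their stand.

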